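Free the jammed bottle and set the mixer knob to its index tab

TASK

Free the reagent bottle that is jammed aslant in the bin and stand it upright in the middle of the mixer's round plate, without dropping it. Then turn the mixer's knob until its pointed nose is lined up with the raised index tab beside it, and let go. Leave the jar, the flask and the tube rack where they are.

Things in the scene. Friction and masses are not known exactly. Their poses are not given: they have to be found in the camera images.
- mixer: Benchtop mixer, a white box 180 (x) x 330 (y) mm with its top 80 mm above the bench, fixed to the bench. Origin at the centre of its underside, x and y along its sides, z up. The round plate is on its +y half (centre at x 0, y +85 mm), the knob on its -y half (axis at x 0, y -80 mm).
- plate_top (a point): Centre of the top face of the mixer's round metal plate (130 mm across, its top 92 mm above the bench). Axes as those of mixer.
- knob (a joint): Mixer knob on a vertical axis: angle in rad, growing clockwise from above, stops at -0.2 and 3.2; 0 to 0.4 at the start. Light friction (0.06 N m); it stays where it is left. The tab lies 0.8 to 2.7 rad clockwise of the nose at the start, so more than one grasp may be needed.
- knob_grip (a point): Point on the knob's axis where to grip, 31 mm above the mixer's top. Knob: black disc 68 mm across, 8 mm thick, carrying an upright flat-sided grip bar 56 mm long and 16 mm wide from 9 to 45 mm above the mixer's top. One end of the bar is square, the other has a pointed nose, with a white line on top. Turns with the knob: x runs along the bar towards the nose, z up.
- knob_pointer (a point): Tip of the knob's pointed nose, 36 mm from the knob's axis, at the height of the bar's top. Its x axis points from the knob's axis outward through the nose; z up.
- index_mark (a point): Middle of the top of the index tab: a black raised tab 22 mm long (radially), 6 mm wide, 9 mm high on a flat white collar around the knob, from 40 to 62 mm off the knob's axis (this point 51 mm). x points from the knob's axis outward through the tab; z up. Fixed during the work, but at a different angle each time.
- bin: Grey open-topped bin, outer size 105 (x) x 170 (y) x 73 (z) mm, walls and floor 5 mm thick, fixed to the bench. Origin at the centre of its underside. A wall along x divides it into a 70 mm wide bay (-y side, centre at y -45 mm) that holds the jammed bottle and an 85 mm wide bay (+y side) that holds the jar.
- bottle: Sealed amber bottle, 145 mm tall, 0.25 to 0.42 kg: body 62 mm across up to 92 mm, shoulder to a 32 mm neck at 110 mm, black cap 40 mm across from 115 to 145 mm. Origin at the centre of its underside, z along its axis to the cap. At the start it leans about 32 degrees towards the bin's -x side, wedged between far wall and near rim, cap clear above the rim; it comes out when pulled along its axis.
- jar: Short jar with a lid, 48 mm across, 55 mm tall, upright in the bin's wider bay. Leave alone. Origin at the centre of its underside.
- flask: Conical glass flask, 84 mm across, 130 mm tall, on the bench. Leave alone. Origin at the centre of its underside.
- tube_rack: White rack of capped tubes, 75 x 170 mm and 113 mm tall, on the bench. Leave alone. Origin at the centre of its underside.

How it is judged:
By the outcome, as a careful person would: the job done as asked, in the order asked, and still so for the second after the job is handed in, with the robot touching nothing.
It also fails if it takes over 58 s, if anything falls off the work surface, if the arm or the gripper's body presses on something with over 40 N, if the wrist force passes 120 N, or if a joint passes its speed limit or range.

ROBOT

A 6-joint arm with a two-finger parallel gripper is mounted at the origin on the work surface. World frame = base frame: x ahead of the robot, y to its left, z up, the work surface at z = 0. Lengths are in mm, angles in rad, forces in N, time in s.
With the tool pointing down it reaches from about 275 to 1000 mm from the base axis. Payload 8.4 kg.
Tool frame: the origin (TCP) lies between the finger pads; the fingertips stand r.finger_overhang ahead of it and the grasp point (between the pads) is the TCP (r.finger_overhang is the distance from the TCP to the fingertips, in mm); z points along the fingers, y is the line along which they close (so a half turn about z gives the same grasp; the last joint's range is limited). The gripper opens to 85 mm and grips with 20 to 120 N. Pads are 22 mm wide; open, the fingers measure 114 mm over their backs; the gripper's body (76 mm by 85 mm) begins 54 mm behind the grasp point. The pads swing forward as they close: fully open they stand 13 mm farther back than shut.
Start: joints at [-1.343, 0.353, 1.633, -0, 1.155, -0.002], TCP at [142.363, -608.573, 250.281] pointing down, gripper open.
Joint ranges: [-2.63, 2.63], [-0.92, 2.1], [0.06, 2.66], [-1.3, 4.44], [0, 2.69], [-3.02, 3.02]. Speed limits (rad/s): [2.22, 2.22, 2.79, 3.14, 3.14, 3.14].

INTERFACE

Orientations are given as [roll, pitch, yaw] about the fixed x, y, z axes, in that order (R = Rz(yaw) Ry(pitch) Rx(roll)).
In Python, from rig import r, cams, sign_off gives the robot as it stands.
- The arm moves only by the shell command python3 -m crank 'ROWS' [FORCE]. ROWS is JSON, a list of rows, each a list of 7 numbers: the shift along the tool's x, y, z in m, then the turn, a rotation vector about the tool's x, y, z in rad, then the closure, from 0 (fully open) to 1 (shut). In form: [[dx, dy, dz, ax, ay, az, gripper], ...]. A call has 1 to 5 rows; each row is the pose to reach, as a shift and turn from the pose commanded when the call began, along the tool's axes at that moment; what a row does not reach only later rows make up. A row lasts 1/10 s, in which the tool goes at most 50 mm and 8.59 degrees, less where a joint would pass 70% of its speed; a pose out of reach is approached as far as the arm can. A call with a gripper value outside its range is refused whole. The fingers move at their own pace and stop on an object; FORCE is the grip in N (left out, the last holds). Time passes only in rows, so rows that repeat a pose let the fingers close. It gives the time, the measured TCP pose, the force, the opening and the grip force at its end, in the units of the state.
- r.sense(): the state, without advancing time (a new reading comes with each control period).
- cams.grab_frame(name): name is "scene" or "top" or "wrist"; returns a dict with "image" (400x640x3 uint8, red, green, blue), "fx", "fy", "cx", "cy" (pixels), "position" and "orientation" of the camera in the world. Camera axes: x right, y down, z forward; pixel columns grow to the right and rows downward; lengths in mm; the calibration is good to about 2 mm. The wrist camera is an equidistant fisheye: a pixel r from the principal point sees the ray r / f radians off the axis. A picture is of the moment at which its call begins. There is no depth.
- sign_off(): hands the job in; it is judged then, once.
The state is a dict: "clock": time; "qpos": joint angles; "qvel": joint speeds; "joint_efforts": joint torques, N m; "eef_pos": TCP position; "tcp_rot": TCP orientation; "contact_force": force on the tool from outside, world axes, zero at the start; "wrist_torque": the same for the moment, N m; "opening": opening from 0.0 (shut) to 1.0 (fully open); "grasp_force": force on a finger pad.
Only numpy, scipy, OpenCV 4.12 (cv2) and the standard library are available. Lean on these libraries where they do the work, as an engineer would, in place of code of your own. Each camera call takes 0.05 s, during which the arm holds its last target. There are 200 camera calls.

## Working session

There is one attempt and no reset: what is moved stays moved. The work goes in short steps, Python scripts to look and compute and a shell command to move; the robot and the scene stay as the last step left them, time stands still between calls to the robot, and variables do not carry over. Pictures are saved under pics/ and viewed, at most 10 in all, crops included, and the job is handed in when it is done.

```bash
ls; mkdir -p pics; cat > h.py <<'E'
import numpy as np, cv2
from scipy.spatial.transform import Rotation as R
from rig import r, cams, sign_off
def grab(n,f=None):
    g=cams.grab_frame(n)
    if f: cv2.imwrite('pics/'+f,g['image'][:,:,::-1])
    return g
E
python3 - <<'E'
from h import *
for n in ['scene','top']:
    g=grab(n,n+'0.png'); print(n,{k:np.round(v,3) if not isinstance(v,str) else v for k,v in g.items() if k!='image'})
s=r.sense();print(s, r.finger_overhang)
a=cv2.imread('pics/scene0.png');b=cv2.imread('pics/top0.png')
E
```

```text
pics
scene {'fx': np.float64(384.48), 'fy': np.float64(384.48), 'cx': np.float64(321.446), 'cy': np.float64(201.924), 'position': array([ 991.592, -370.954,  776.179]), 'orientation': array([-2.507,  0.016,  0.748])}
top {'fx': np.float64(499.794), 'fy': np.float64(499.794), 'cx': np.float64(325.74), 'cy': np.float64(206.95), 'position': array([ 401.36 ,  -12.596, 1243.245]), 'orientation': array([-2.923,  0.004, -1.556])}
{'clock': 0.1, 'qpos': array([-1.34339685e+00,  3.53631559e-01,  1.63404417e+00, -8.47281303e-06,
        1.15519042e+00, -2.39810298e-03]), 'qvel': array([ 0.00184148, -0.00077835, -0.00204446,  0.000379  ,  0.00162984,
        0.0004226 ]), 'joint_efforts': array([ 3.01208649e-05, -6.06359625e+01, -3.42821789e+01,  2.10737676e-05,
        3.81489095e-03,  4.35693934e-06]), 'eef_pos': array([ 142.27265391, -608.18675545,  249.61050962]), 'tcp_rot': array([-3.14031914e+00,  4.69317349e-06,  2.29801011e-01]), 'contact_force': array([ 0.21520328, -0.38243659, -0.10718963]), 'wrist_torque': array([-0.00797349,  0.00037818, -0.0177731 ]), 'grasp_force': 0.0, 'opening': 1.0045460192394005} 19.0
```

View pics/scene0.png

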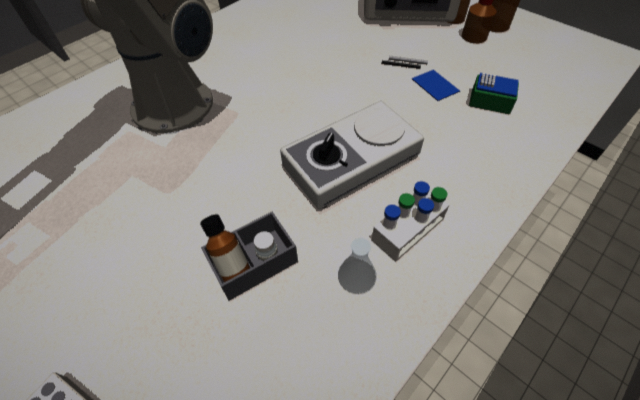

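View pics/top0.png

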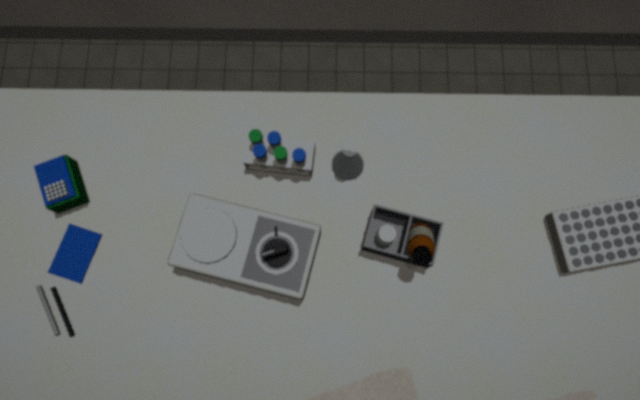

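Scene view: the bottle cap is at (212,226), leaning toward the robot. The jar is at (264,243), the knob at (325,150), the tab at about (343,162) and the plate at (380,125). Top view: cap (422,257), jar (387,235), knob (276,253), tab near (275,232), plate (208,236).

```bash
cat >> h.py <<'E'
def ray(g,u,v,fish=False):
    x=(u-g['cx'])/g['fx'];y=(v-g['cy'])/g['fy']
    if fish:
        t=np.hypot(x,y);k=np.sin(t)/t if t>1e-9 else 1;d=np.array([x*k,y*k,np.cos(t)])
    else: d=np.array([x,y,1.]);d/=np.linalg.norm(d)
    return np.array(g['position']),R.from_euler('xyz',g['orientation']).apply(d)
def onz(ra,z): p,d=ra; return p+d*(z-p[2])/d[2]
def tri(*rs):
    A=sum(np.eye(3)-np.outer(d,d) for p,d in rs);b=sum((np.eye(3)-np.outer(d,d))@p for p,d in rs)
    x=np.linalg.solve(A,b);return x,[np.linalg.norm(np.cross(x-p,d)) for p,d in rs]
E
python3 - <<'E'
import cv2,numpy as np
a=cv2.imread('pics/scene0.png');b=cv2.imread('pics/top0.png')
def c(i,x,y,w,h): return cv2.resize(i[y:y+h,x:x+w],(400,300),interpolation=cv2.INTER_CUBIC)
m=np.vstack([np.hstack([c(a,195,205,120,90),c(b,350,195,100,75)]),np.hstack([c(a,285,110,100,75),c(b,226,205,100,75)])])
cv2.imwrite('pics/m0.png',cv2.convertScaleAbs(m,alpha=1.5))
E
```

```text
(no output)
```

View pics/m0.png

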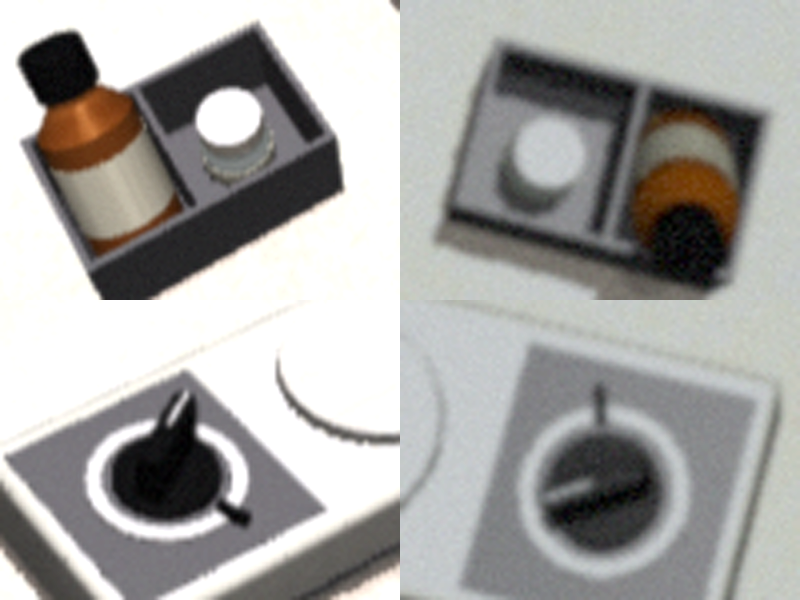

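The crops show the cap centre at top (421,256) and scene (213,226). The knob's white nose line points to +y and the tab to +x, about 95° clockwise of it. Now I'll get numbers.

```bash
cat > m1.py <<'E'
from h import *
np.set_printoptions(precision=1,suppress=True)
S=grab('scene');T=grab('top')
# cap: black blob nearest to given px
def blob(g,lo,u,v,w):
    im=g['image'].astype(int);m=(im.max(2)<lo).astype(np.uint8);q=np.zeros_like(m);q[v-w:v+w,u-w:u+w]=m[v-w:v+w,u-w:u+w]
    n,l,st,c=cv2.connectedComponentsWithStats(q);k=1+np.argmax(st[1:,4]);return c[k],st[k]
cs,ss=blob(S,45,212,226,16);ct,st=blob(T,45,422,256,16)
print('cap',cs,ss,ct,st,tri(ray(S,*cs),ray(T,*ct)))
for n,c in dict(TL=(374.25,205),TR=(442.5,222),BL=(362.5,247.5),BR=(432,266)).items(): print('bin',n,onz(ray(T,*c),73))
for n,c in dict(TL=(190,196),TR=(320,226),BR=(303,298),BL=(172,266)).items(): print('mix',n,onz(ray(T,*c),80))
print('plate',onz(ray(T,208,236),92), tri(ray(T,208,236),ray(S,380,125)))
print('knob',onz(ray(T,277.2,327.5-205+205-75),88)) if 0 else None
print('knobdisc',onz(ray(T,226+205/4,205+190/4),88),'nose',onz(ray(T,226+145/4,205+197/4),125),'tab',onz(ray(T,226+200/4,205+102/4),89))
# amber body centroid
for n,g,(u,v) in (('S',S,(225,250)),('T',T,(421,240))):
    h=cv2.cvtColor(g['image'],cv2.COLOR_RGB2HSV);m=((h[...,0]<20)&(h[...,1]>150)&(h[...,2]>60)).astype(np.uint8);q=np.zeros_like(m);q[v-40:v+40,u-40:u+40]=m[v-40:v+40,u-40:u+40]
    k,l,stt,c=cv2.connectedComponentsWithStats(q);print(n,stt[1:][stt[1:,4]>15].tolist(),c[1:][stt[1:,4]>15])
E
python3 m1.py
```

```text
cap [212.2 225.5] [201 215  23  22 352] [418.6 255.5] [406 240  27  28 449] (array([ 538.8, -216.2,  128.6]), [np.float64(3.219573064474381), np.float64(3.2195730644744773)])
bin TL [ 667.2 -120.    73. ]
bin TR [ 627.9 -282.1   73. ]
bin BL [564.2 -91.7  73. ]
bin BR [ 523.  -253.9   73. ]
mix TL [681.7 322.2  80. ]
mix TR [612.9   9.1  80. ]
mix BR [444.8  45.2  80. ]
mix BL [513.7 351.8  80. ]
plate [583.5 269.7  92. ] (array([584.9, 271.2,  92.2]), [np.float64(2.0535708865411544), np.float64(2.053570886541211)])
knobdisc [547.6 107.2  88. ] nose [538.5 136.9 125. ] tab [599.2 111.8  89. ]
S [[207, 231, 28, 25, 460], [226, 270, 17, 9, 22]] [[221.  243.1]
 [234.1 274.8]]
T [[411, 235, 23, 16, 201]] [[422.9 241.4]]
```

```bash
cat >> h.py <<'E'
def go(p,rpy):
    s=r.sense();R0=R.from_euler('xyz',s['tcp_rot'])
    d=R0.inv().apply(np.array(p)-s['eef_pos'])/1000;w=(R0.inv()*R.from_euler('xyz',rpy)).as_rotvec()
    print('shift',np.round(d,4),'turn',np.round(w,3),'rows>=',max(np.linalg.norm(d)/.05,np.degrees(np.linalg.norm(w))/8.59))
E
python3 -c "
from h import *
go([487,-204,215],[np.pi,-.558,-.247])"
```

```text
shift [ 0.4277 -0.3152  0.0351] turn [-0.134  0.547  0.464] rows>= 10.64924396347728
```

```bash
python3 -m crank '[[0.039,-0.029,0.003,-0.012,0.05,0.042,0],[0.078,-0.057,0.006,-0.024,0.1,0.084,0],[0.117,-0.086,0.009,-0.037,0.149,0.127,0],[0.156,-0.115,0.012,-0.049,0.199,0.169,0],[0.194,-0.143,0.016,-0.061,0.249,0.211,0]]'
python3 -c "
from h import *
go([487,-204,215],[np.pi,-.558,-.247])"
```

```text
clock: 0.7
eef_pos: [299.6, -423.7, 234.3]
tcp_rot: [3.107, -0.256, 0.02]
contact_force: [0.6, -0.2, 0.1]
opening: 1.0
grasp_force: 0.0
shift [ 0.1806 -0.2181  0.0596] turn [-0.071  0.296  0.251] rows>= 5.787628247328895
```

```bash
python3 -m crank '[[0.03,-0.036,0.01,-0.012,0.05,0.042,0],[0.06,-0.073,0.02,-0.024,0.1,0.084,0],[0.09,-0.109,0.03,-0.036,0.149,0.126,0],[0.12,-0.145,0.04,-0.048,0.198,0.168,0],[0.15,-0.182,0.05,-0.06,0.247,0.21,0]]'
python3 -c "
from h import *
go([487,-204,215],[np.pi,-.558,-.247])"
```

```text
clock: 1.2
eef_pos: [454.8, -240.2, 217.7]
tcp_rot: [3.129, -0.51, -0.2]
contact_force: [0.6, -1.1, -0.6]
opening: 1.001
grasp_force: 0.0
shift [ 0.0199 -0.0421  0.0137] turn [-0.012  0.048  0.041] rows>= 0.9706922927779291
```

```bash
python3 -m crank '[[0.01,-0.021,0.007,-0.006,0.024,0.02,0],[0.02,-0.042,0.014,-0.012,0.048,0.041,0],[0.02,-0.042,0.014,-0.012,0.048,0.041,0]]'
python3 -c "
from h import *
g=grab('wrist','w1.png');print({k:np.round(v,3) for k,v in g.items() if k!='image'})
s=r.sense();print(s['eef_pos'],s['tcp_rot'])"
```

```text
clock: 1.5
eef_pos: [486.9, -203.0, 213.8]
tcp_rot: [3.141, -0.555, -0.242]
contact_force: [0.1, -0.2, -0.8]
opening: 0.999
grasp_force: 0.0
{'fx': np.float64(309.707), 'fy': np.float64(309.707), 'cx': np.float64(321.601), 'cy': np.float64(199.035), 'position': array([ 487.954, -201.753,  360.701]), 'orientation': array([-2.898e+00, -1.000e-03, -1.812e+00])}
[ 486.49224155 -203.91793852  214.03786885] [ 3.14004358 -0.55409273 -0.24082706]
```

View pics/w1.png

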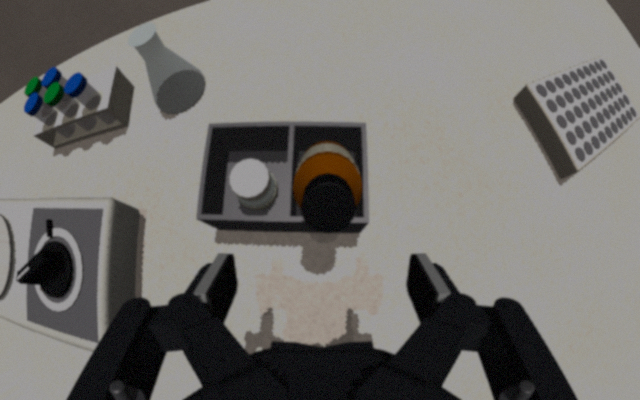

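The wrist view shows the bin square to the gripper, with the cap centre at about (328,204) and the fingers straddling it at columns 220–425. I'll triangulate the cap using this view.

```bash
cat > m2.py <<'E'
from h import *
np.set_printoptions(precision=1,suppress=True)
W=grab('wrist');S=grab('scene')
def capblob(g,u,v,w,th=30):
    im=cv2.GaussianBlur(g['image'],(3,3),0).astype(int);m=(im.max(2)<th).astype(np.uint8);m=cv2.morphologyEx(m,cv2.MORPH_OPEN,np.ones((7,7)));q=np.zeros_like(m);q[v-w:v+w,u-w:u+w]=m[v-w:v+w,u-w:u+w]
    c=max(cv2.findContours(q,0,2)[0],key=cv2.contourArea);return cv2.minEnclosingCircle(c),cv2.boundingRect(c)
cw,bw=capblob(W,328,204,38);cs,bs=capblob(S,212,225,18,45)
print(cw,bw,cs,bs)
mid=lambda b:(b[0]+b[2]/2-.5,b[1]+b[3]/2-.5)
p,e=tri(ray(W,*mid(bw),True),ray(S,*mid(bs)));print('cap',p,e)
s=r.sense();R0=R.from_euler('xyz',s['tcp_rot']);print('in tool',R0.inv().apply(p-s['eef_pos']),s['eef_pos'])
for n,c in dict(TL=(209,123),TR=(367,124),BR=(368,230),BL=(199,219)).items(): print(n,onz(ray(W,*c,True),73))
E
python3 m2.py
```

```text
((328.8824157714844, 208.46788024902344), 34.62661361694336) (300, 175, 61, 57) ((212.5, 225.5), 10.977349281311035) (203, 216, 20, 20)
cap [ 538.8 -220.6  130.9] [np.float64(1.4514969172553345), np.float64(1.451496917255379)]
in tool [ 2.6  1.9 99.8] [ 486.1 -205.4  214.4]
TL [ 669.4 -120.7   73. ]
TR [ 624.2 -285.6   73. ]
BR [ 517.1 -255.4   73. ]
BL [565.9 -96.7  73. ]
```

```bash
python3 -m crank '[[0.002,0.001,0.03,0,0,-0.006,0],[0.003,0.002,0.06,0,0,-0.012,0],[0.003,0.002,0.085,0,0,-0.012,0],[0.003,0.002,0.097,0,0,-0.012,0],[0.003,0.002,0.097,0,0,-0.012,0]]' 
python3 -m crank '[[0,0,0,0,0,0,1],[0,0,0,0,0,0,1],[0,0,0,0,0,0,1],[0,0,0,0,0,0,1],[0,0,0,0,0,0,1]]' 70
```

```text
clock: 2.15
eef_pos: [537.4, -221.5, 132.0]
tcp_rot: [3.134, -0.553, -0.232]
contact_force: [-0.2, -0.2, 0.7]
opening: 1.0
grasp_force: 0.0
clock: 2.65
eef_pos: [538.1, -220.7, 134.7]
tcp_rot: [3.132, -0.557, -0.23]
contact_force: [-2.1, -0.6, 6.2]
opening: 0.448
grasp_force: 69.3
```

```bash
python3 -m crank '[[0,0,0,0,0,0,1],[0,0,0,0,0,0,1],[0,0,0,0,0,0,1]]'; python3 -c "
from h import *
grab('wrist','w2.png');print(r.sense()['wrist_torque'])"
```

```text
clock: 2.95
eef_pos: [538.2, -220.7, 134.7]
tcp_rot: [3.132, -0.557, -0.23]
contact_force: [-2.6, -0.4, 6.8]
opening: 0.449
grasp_force: 69.3
[-0.11295112  0.26548662 -0.12457547]
```

View pics/w2.png

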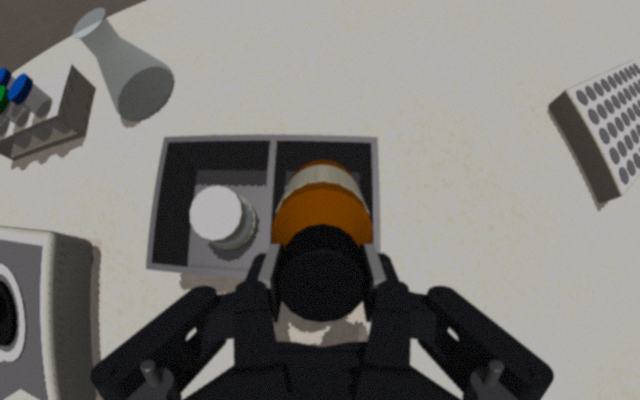

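The cap at (322,275) is held centrally between the pads, with an opening of about 38 mm. Next I'll pull along the axis.

```bash
python3 -m crank '[[0,0,-0.004,0,0,0,1],[0,0,-0.008,0,0,0,1],[0,0,-0.012,0,0,0,1],[0,0,-0.016,0,0,0,1],[0,0,-0.02,0,0,0,1]]' 90
```

```text
clock: 3.5
eef_pos: [527.5, -217.8, 150.9]
tcp_rot: [3.133, -0.555, -0.23]
contact_force: [2.5, -1.0, -3.1]
opening: 0.444
grasp_force: 90.5
```

```bash
python3 -m crank '[[0,0,-0.01,0,0,0,1],[0,0,-0.02,0,0,0,1],[0,0,-0.03,0,0,0,1],[0,0,-0.04,0,0,0,1],[0,0,-0.05,0,0,0,1]]';python3 -m crank '[[0,0,-0.015,0,0,0,1],[0,0,-0.03,0,0,0,1],[0,0,-0.045,0,0,0,1],[0,0,-0.06,0,0,0,1],[0,0,-0.07,0,0,0,1]]'
```

```text
clock: 4.0
eef_pos: [501.5, -211.2, 193.4]
tcp_rot: [3.133, -0.555, -0.23]
contact_force: [2.9, -0.3, -3.8]
opening: 0.444
grasp_force: 90.7
clock: 4.5
eef_pos: [465.1, -201.9, 252.7]
tcp_rot: [3.133, -0.554, -0.23]
contact_force: [0.6, -0.3, -4.0]
opening: 0.442
grasp_force: 90.7
```

```bash
python3 -c "
from h import *
go([475,-180,330],[np.pi,0,-.2])"
```

```text
shift [ 0.0446 -0.023  -0.0635] turn [ 0.017 -0.553 -0.032] rows>= 3.6994277479646187
```

```bash
python3 -m crank '[[0.009,-0.005,-0.013,0.003,-0.111,-0.006,1],[0.018,-0.009,-0.026,0.006,-0.222,-0.012,1],[0.027,-0.014,-0.039,0.01,-0.332,-0.018,1],[0.036,-0.018,-0.051,0.013,-0.443,-0.024,1],[0.045,-0.023,-0.064,0.017,-0.553,-0.03,1]]'
python3 -m crank '[[0.045,-0.023,-0.064,0.017,-0.553,-0.03,1]]' >/dev/null; python3 -c "
from h import *
S=grab('scene','s3.png')
go([582,267,320],[np.pi,0,-.2]);go([582,267,320],[np.pi,0,.1])"
```

```text
clock: 5.0
eef_pos: [475.9, -180.4, 331.5]
tcp_rot: [3.141, 0.002, -0.202]
contact_force: [0.6, 0.4, -4.3]
opening: 0.443
grasp_force: 91.1
shift [-0.0056 -0.4453  0.0565] turn [-0.006  0.142  0.006] rows>= 8.978468780348793
shift [-0.0056 -0.4453  0.0565] turn [-0.027  0.14  -0.294] rows>= 8.978468780348793
```

That extra row over-turned the tool slightly, because shifts are relative to each new call. It is harmless and I'll correct it in the next move.

```bash
python3 -m crank '[[0,-0.03,0.004,0,0.03,0,1],[-0.001,-0.07,0.01,0,0.06,0,1],[-0.002,-0.115,0.016,0,0.09,0,1],[-0.003,-0.16,0.022,0,0.12,0,1],[-0.003,-0.2,0.027,-0.004,0.142,0.004,1]]';  python3 -c "
from h import *
go([582,267,320],[np.pi,0,-.2])"
```

```text
clock: 5.65
eef_pos: [535.1, 26.2, 339.9]
tcp_rot: [-3.14, -0.011, -0.199]
contact_force: [1.0, -0.2, -4.2]
opening: 0.444
grasp_force: 91.7
shift [-0.0018 -0.2452  0.0203] turn [-0.002 -0.011  0.001] rows>= 4.921742454548339
```

```bash
python3 -m crank '[[0,-0.045,0.004,0,-0.003,0,1],[-0.001,-0.09,0.008,0,-0.006,0,1],[-0.001,-0.135,0.012,0,-0.01,0,1],[-0.002,-0.175,0.016,0,-0.01,0,1],[-0.002,-0.21,0.02,0,-0.01,0,1]]';python3 -m crank '[[0,-0.018,0,0,0,0,1],[0,-0.03,0,0,0,0,1],[0,-0.035,0,0,0,0,1],[0,-0.035,0,0,0,0,1],[0,-0.035,0,0,0,0,1]]';  cat > m3.py <<'E'
from h import *
import sys
np.set_printoptions(precision=1,suppress=True)
s=r.sense();print(s['eef_pos'],s['tcp_rot'],s['contact_force'])
t=sys.argv[1];a=grab('scene','s%s.png'%t)['image'];b=grab('wrist','w%s.png'%t)['image']
m=np.hstack([cv2.resize(a[50:225,270:450],(411,400),interpolation=2),cv2.resize(b,(640,400))[:,130:510]])
cv2.imwrite('pics/m%s.png'%t,m[:,:,::-1])
E
python3 m3.py 4
```

```text
clock: 6.15
eef_pos: [574.9, 232.8, 320.0]
tcp_rot: [-3.14, 0.001, -0.198]
contact_force: [1.4, -0.1, -3.3]
opening: 0.444
grasp_force: 91.7
clock: 6.65
eef_pos: [581.9, 263.9, 320.9]
tcp_rot: [-3.141, 0.001, -0.199]
contact_force: [-0.5, -0.6, -4.5]
opening: 0.442
grasp_force: 91.7
[581.9 263.9 320.9] [-3.1  0.  -0.2] [-0.5 -0.6 -4.5]
```

View pics/m4.png

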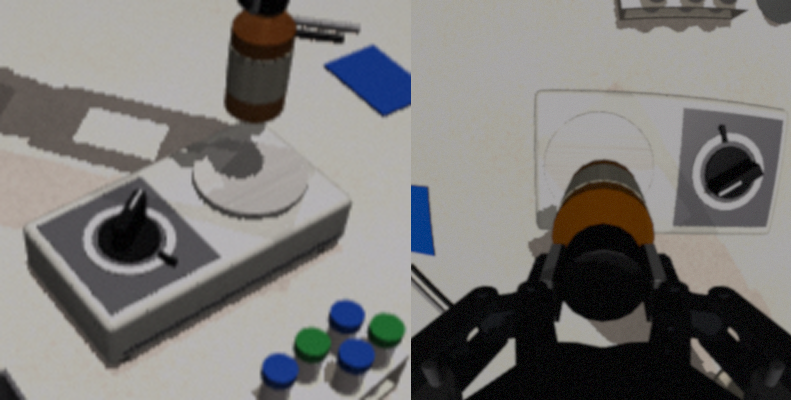

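The bottle is held above the mixer. Its base in the scene crop is near (254,108), i.e. full-frame (381,97). The plate circle in the wrist frame spans columns 263–373 around (318,163). Next I'll check the plate centre and the bottle's tilt.

```bash
cat > m4.py <<'E'
from h import *
np.set_printoptions(precision=1,suppress=True)
S=grab('scene');W=grab('wrist')
def proj(g,p):
    q=R.from_euler('xyz',g['orientation']).inv().apply(np.array(p)-g['position']);return np.array([g['cx']+g['fx']*q[0]/q[2],g['cy']+g['fy']*q[1]/q[2]])
def projw(g,p):
    q=R.from_euler('xyz',g['orientation']).inv().apply(np.array(p)-g['position']);t=np.arctan2(np.hypot(*q[:2]),q[2]);return np.array([g['cx'],g['cy']])+g['fx']*t*q[:2]/np.hypot(*q[:2])
e=r.sense()['eef_pos']
print('vertical axis px shoulder/base:',proj(S,e-[0,0,40]),proj(S,e-[0,0,133.5]))
# bottle silhouette midline in scene: amber/label rows
h=cv2.cvtColor(S['image'],cv2.COLOR_RGB2HSV)
m=((h[...,0]<20)&(h[...,1]>120)&(h[...,2]>40)).astype(np.uint8)[50:110,360:415]
for y in range(0,60,4):
    x=np.where(m[y])[0]
    if len(x): print(y+50,x.min()+360,x.max()+360,end='; ')
print()
for u in ((318,163),(263,163),(373,163),(318,110)): print(u,onz(ray(W,*u,True),92))
print('knob',onz(ray(W,450,170,True),88))
c=onz(ray(W,318,163,True),92);print('plate tri',tri(ray(W,318,163,True),ray(S,270+250*180/411,50+176*175/400)))
E
python3 m4.py
```

```text
vertical axis px shoulder/base: [385.3  61. ] [380.6  95.9]
54 377 377; 58 373 397; 62 372 398; 66 375 398; 70 385 397; 74 393 393; 94 391 393; 98 374 390; 102 377 385; 
(318, 163) [590.6 268.2  92. ]
(263, 163) [603.8 331.4  92. ]
(373, 163) [578.3 205.   92. ]
(318, 110) [650.7 256.   92. ]
knob [551.3 108.1  88. ]
plate tri (array([589.5, 267.9,  90.8]), [np.float64(0.845287573341223), np.float64(0.8452875733412532)])
```

```bash
python3 -m crank '[[0.001,-0.003,0.02,0,0,0,1],[0.002,-0.005,0.042,0,0,0,1],[0.002,-0.005,0.062,0,0,0,1],[0.002,-0.005,0.078,0,0,0,1],[0.002,-0.005,0.085,0,0,0,1]]'; python3 -m crank '[[0,0,0.002,0,0,0,1],[0,0,0.004,0,0,0,1],[0,0,0.005,0,0,0,1],[0,0,0.006,0,0,0,1],[0,0,0.006,0,0,0,1]]'
```

```text
clock: 7.35
eef_pos: [584.0, 269.0, 234.1]
tcp_rot: [3.142, 0.003, -0.199]
contact_force: [0.1, -1.1, -4.4]
opening: 0.44
grasp_force: 92.1
clock: 7.85
eef_pos: [584.9, 269.8, 230.1]
tcp_rot: [-3.14, 0.001, -0.198]
contact_force: [-0.1, 0.2, -3.9]
opening: 0.441
grasp_force: 92.1
```

```bash
python3 -m crank '[[0,0,0.001,0,0,0,1],[0,0,0.002,0,0,0,1],[0,0,0.003,0,0,0,1],[0,0,0.003,0,0,0,1]]'; python3 -m crank '[[0,0,0.0005,0,0,0,1],[0,0,0.001,0,0,0,1],[0,0,0.001,0,0,0,1]]'
```

```text
clock: 8.25
eef_pos: [584.9, 269.7, 227.0]
tcp_rot: [-3.14, 0.001, -0.198]
contact_force: [-0.3, -0.8, -0.9]
opening: 0.441
grasp_force: 92.4
clock: 8.55
eef_pos: [585.0, 269.8, 227.0]
tcp_rot: [-3.14, 0.0, -0.198]
contact_force: [-2.0, -1.6, 7.6]
opening: 0.442
grasp_force: 93.2
```

Contact is made at about the expected height. Now release gently, look, then retreat straight up.

```bash
python3 -m crank '[[0,0,-0.0005,0,0,0,0.5],[0,0,-0.0005,0,0,0,0.3],[0,0,-0.0005,0,0,0,0.1],[0,0,-0.0005,0,0,0,0],[0,0,-0.0005,0,0,0,0]]'; python3 m3.py 5
```

```text
clock: 9.05
eef_pos: [584.8, 269.8, 226.2]
tcp_rot: [-3.14, 0.001, -0.198]
contact_force: [0.1, 0.5, -0.6]
opening: 1.002
grasp_force: 0.0
[584.8 269.8 226.2] [-3.1  0.  -0.2] [ 0.1  0.5 -0.6]
```

View pics/m5.png

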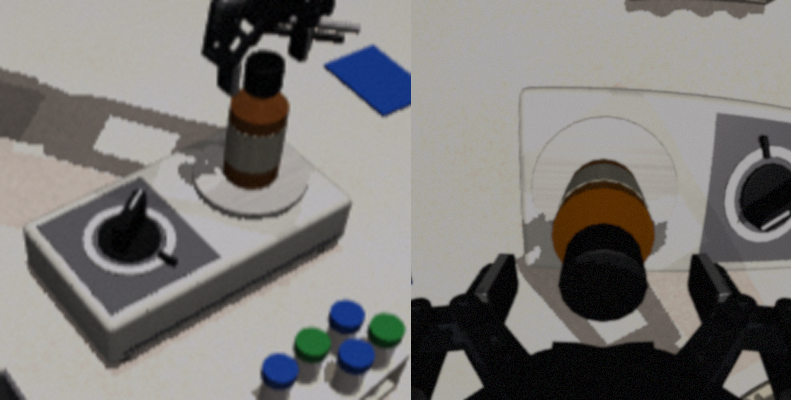

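The bottle stands upright, centred on the plate: scene-crop base (252,176) against plate centre (250,178). Next I'll go straight up, then over to the knob.

```bash
python3 -m crank '[[0,0,-0.015,0,0,0,0],[0,0,-0.04,0,0,0,0],[0,0,-0.065,0,0,0,0],[0,0,-0.085,0,0,0,0],[0,0,-0.09,0,0,0,0]]'; python3 -c "
from h import *
print(r.sense()['qpos'])
go([549.5,107.8,260],[np.pi,0,1.913])"
```

```text
clock: 9.65
eef_pos: [585.9, 270.1, 320.1]
tcp_rot: [-3.137, -0.003, -0.198]
contact_force: [-0.6, -0.5, -0.2]
opening: 1.0
grasp_force: 0.0
[4.28709690e-01 3.27509115e-01 1.51311993e+00 1.85669376e-03
 1.29596278e+00 2.19716710e+00]
shift [-0.004   0.1666  0.0593] turn [ 1.000e-03 -6.000e-03 -2.111e+00] rows>= 14.081584981982791
```

```bash
python3 -m crank '[[0,0.02,0,0,0,-0.14,0],[-0.001,0.05,0,0,0,-0.28,0],[-0.002,0.085,0,0,0,-0.42,0],[-0.003,0.12,0,0,0,-0.56,0],[-0.004,0.15,0,0,0,-0.7,0]]';python3 -m crank '[[0,0,0.01,0,0,-0.145,0],[0,0,0.02,0,0,-0.29,0],[0,0,0.03,0,0,-0.435,0],[0,0,0.04,0,0,-0.58,0],[0,0,0.05,0,0,-0.725,0]]';python3 -c "
from h import *
go([549.5,107.8,240],[np.pi,0,1.913])"
```

```text
clock: 10.15
eef_pos: [550.5, 121.8, 315.8]
tcp_rot: [-3.14, 0.001, 0.508]
contact_force: [-0.9, -0.6, 0.9]
opening: 1.001
grasp_force: 0.0
clock: 10.65
eef_pos: [551.0, 123.2, 265.4]
tcp_rot: [-3.14, -0.001, 1.233]
contact_force: [-1.1, -0.4, 0.4]
opening: 1.001
grasp_force: 0.0
shift [-0.0151  0.0037  0.0254] turn [-0.001 -0.002 -0.68 ] rows>= 4.537843531809407
```

```bash
python3 -m crank '[[-0.003,0.001,0.005,0,0,-0.14,0.3],[-0.006,0.002,0.01,0,0,-0.28,0.3],[-0.01,0.003,0.015,0,0,-0.42,0.3],[-0.013,0.004,0.02,0,0,-0.56,0.3],[-0.015,0.004,0.025,0,0,-0.68,0.3]]';python3 -m crank '[[0,0,0,0,0,0,0.3],[0,0,0,0,0,0,0.3]]';python3 m3.py 6
```

```text
clock: 11.15
eef_pos: [549.7, 107.7, 240.6]
tcp_rot: [-3.141, -0.002, 1.912]
contact_force: [-0.5, -0.9, -0.3]
opening: 0.697
grasp_force: 0.0
clock: 11.35
eef_pos: [549.9, 108.0, 240.9]
tcp_rot: [-3.141, -0.002, 1.903]
contact_force: [-1.0, -0.5, -0.0]
opening: 0.699
grasp_force: 0.0
[549.9 108.  240.9] [-3.1 -0.   1.9] [-1.  -0.5 -0. ]
```

View pics/m6.png

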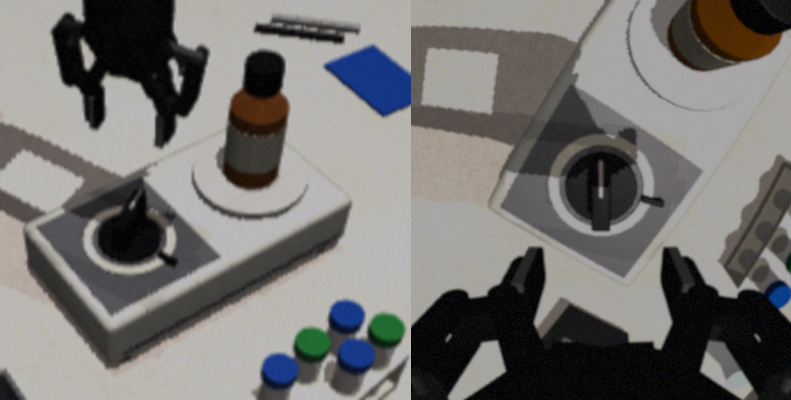

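The bar is lined up with the tool: collar centre at crop (601,185), nose at the top (601,157), tab running from (640,199) to (663,203), and the finger midpoint at column 602. Now to measure.

```bash
cat > m5.py <<'E'
from h import *
np.set_printoptions(precision=1,suppress=True)
W=grab('wrist');im=W['image'];g=im.max(2)
hsv=cv2.cvtColor(im,cv2.COLOR_RGB2HSV)
for n,u,z in (('collar',(320,185),81),('nose',(320,156),125),('barend',(319,229),125),('tabmid',(371,201),89),('tabin',(360,199),89),('tabout',(382,203),89)):
    print(n,onz(ray(W,*u,True),z))
# collar outer edge ellipse
m=(g>np.percentile(g[130:240,265:375],80)).astype(np.uint8);q=np.zeros_like(m);q[125:245,262:380]=m[125:245,262:380]
c=max(cv2.findContours(q,0,2)[0],key=cv2.contourArea);print(cv2.minAreaRect(c),cv2.contourArea(c))
# tab dark pixels right of the collar
d=np.zeros_like(m);d[185:220,350:390]=(g[185:220,350:390]<40);
for t in (30,45,60):
    ys,xs=np.where(g[185:220,357:392]<t);print(t,xs.mean()+357,ys.mean()+185,len(xs),xs.min()+357,xs.max()+357)
cv2.imwrite('pics/k6.png',cv2.resize(im[130:250,260:400,::-1],(700,600),interpolation=2))
E
python3 m5.py
```

```text
collar [547.7 110.3  81. ]
nose [536.4 143.9 125. ]
barend [555.9  85.  125. ]
tabmid [597.7 113.5  89. ]
tabin [587.1 111.9  89. ]
tabout [608.6 115.2  89. ]
((311.4624328613281, 210.90838623046875), (104.66388702392578, 48.55119323730469), 18.615690231323242) 1302.0
30 372.4761904761905 199.1904761904762 21 360 381
45 371.6923076923077 200.30769230769232 117 360 381
60 371.81528662420385 200.62420382165604 157 359 382
```

View pics/k6.png

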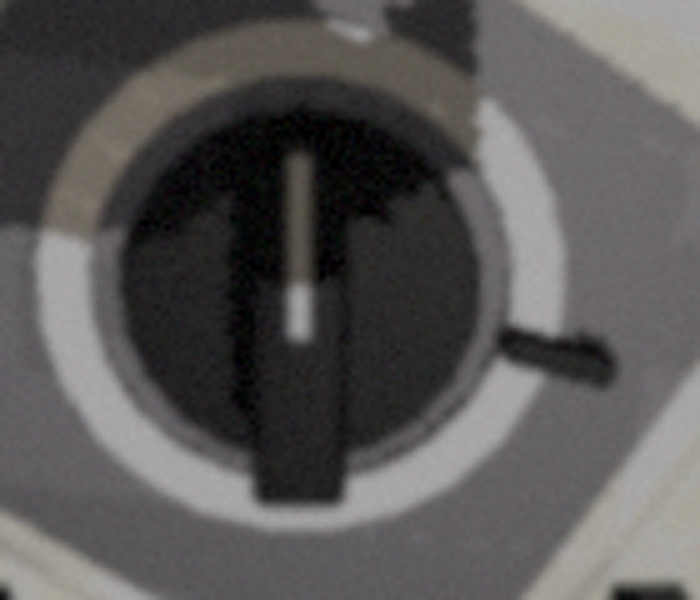

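```bash
python3 -c "
from h import *
go([548.5,109.2,113.5],[np.pi,0,1.897])"
```

```text
shift [ 0.0014 -0.0012  0.1278] turn [ 0.    -0.002  0.008] rows>= 2.5559661454644966
```

```bash
python3 -m crank '[[0.001,-0.001,0.03,0,0,0.008,0.55],[0.001,-0.001,0.065,0,0,0.008,0.55],[0.001,-0.001,0.095,0,0,0.008,0.55],[0.001,-0.001,0.118,0,0,0.008,0.55],[0.001,-0.001,0.127,0,0,0.008,0.55]]';python3 -m crank '[[0,0,0,0,0,0,0.55],[0,0,0,0,0,0,1],[0,0,0,0,0,0,1],[0,0,0,0,0,0,1],[0,0,0,0,0,0,1]]' 30;  python3 -c "
from h import *
s=r.sense();print(s['contact_force'],s['wrist_torque'],s['qpos'])"
```

```text
clock: 12.0
eef_pos: [547.5, 108.7, 112.0]
tcp_rot: [-3.138, -0.002, 1.898]
contact_force: [-0.7, 0.0, 0.4]
opening: 0.449
grasp_force: 0.0
clock: 12.5
eef_pos: [548.2, 108.6, 115.5]
tcp_rot: [-3.141, -0.002, 1.899]
contact_force: [-5.0, -2.5, 4.8]
opening: 0.182
grasp_force: 30.3
[-5.02891788 -2.45723859  4.81254141] [-0.23315682  0.68255897  0.07941428] [ 0.19195479  0.41812243  1.88505665  0.00201156  0.8392586  -0.13735635]
```

```bash
python3 -m crank '[[0,-0.001,0,0,0,0.05,1],[0,-0.001,0,0,0,0.15,1],[0,-0.001,0,0,0,0.25,1],[0,-0.001,0,0,0,0.35,1],[0,-0.001,0,0,0,0.45,1]]'; python3 -c "
from h import *
s=r.sense();print(s['contact_force'],s['wrist_torque'])"
```

```text
clock: 13.0
eef_pos: [548.4, 108.5, 115.5]
tcp_rot: [3.14, -0.002, 1.445]
contact_force: [-0.5, -1.6, -0.8]
opening: 0.182
grasp_force: 29.7
[-0.46467187 -1.63510929 -0.84589797] [-0.16750951 -0.10893069  0.05854366]
```

```bash
python3 -m crank '[[0,0,0,0,0,0.1,1],[0,0,0,0,0,0.2,1],[0,0,0,0,0,0.3,1],[0,0,0,0,0,0.4,1],[0,0,0,0,0,0.5,1]]'; python3 -m crank '[[0,0,0,0,0,0.1,1],[0,0,0,0,0,0.2,1],[0,0,0,0,0,0.3,1],[0,0,0,0,0,0.4,1],[0,0,0,0,0,0.5,1]]'; python3 -c "
from h import *
s=r.sense();print(s['contact_force'],s['wrist_torque'],s['qpos'])"
```

```text
clock: 13.5
eef_pos: [548.8, 108.4, 115.5]
tcp_rot: [3.141, -0.003, 0.945]
contact_force: [1.7, -2.2, -1.4]
opening: 0.183
grasp_force: 29.6
clock: 14.0
eef_pos: [549.0, 108.1, 115.5]
tcp_rot: [3.142, -0.003, 0.445]
contact_force: [1.5, -4.5, -1.4]
opening: 0.183
grasp_force: 29.6
[ 1.48274035 -4.46789482 -1.40839555] [-0.72571049 -0.37218946  0.07760705] [1.91345972e-01 4.17486297e-01 1.88599228e+00 8.95465421e-04
 8.35527666e-01 1.31648345e+00]
```

```bash
python3 -m crank '[[0,0,0,0,0,0.1,1],[0,0,0,0,0,0.2,1],[0,0,0,0,0,0.3,1],[0,0,0,0,0,0.36,1],[0,0,0,0,0,0.36,1]]'; python3 -m crank '[[0,0,0,0,0,0,0.55],[0,0,0,0,0,0,0.55],[0,0,0,0,0,0,0.55],[0,0,0,0,0,0,0.55]]'; python3 -m crank '[[0,0,-0.02,0,0,0,0.55],[0,0,-0.05,0,0,0,0.55],[0,0,-0.085,0,0,0,0.55],[0,0,-0.115,0,0,0,0.55],[0,0,-0.125,0,0,0,0.4]]'
python3 -m crank '[[0,0,0,0,0,0,0.3],[0,0,0,0,0,0,0.3]]'
python3 -c "
from h import *
g=grab('wrist','w7.png');cv2.imwrite('pics/k7.png',cv2.resize(g['image'][110:250,240:400,::-1],(686,600),interpolation=2))
print(r.sense()['eef_pos'],r.sense()['tcp_rot'])"
```

```text
clock: 14.5
eef_pos: [549.0, 107.8, 115.5]
tcp_rot: [-3.141, -0.003, 0.087]
contact_force: [2.1, -3.7, -1.4]
opening: 0.184
grasp_force: 29.6
clock: 14.9
eef_pos: [547.8, 108.6, 114.3]
tcp_rot: [-3.14, 0.0, 0.089]
contact_force: [-0.2, 0.5, -0.6]
opening: 0.452
grasp_force: 0.0
clock: 15.4
eef_pos: [549.2, 108.6, 242.3]
tcp_rot: [-3.139, -0.004, 0.089]
contact_force: [-0.4, -0.2, 0.6]
opening: 0.595
grasp_force: 0.0
clock: 15.6
eef_pos: [547.1, 108.2, 237.9]
tcp_rot: [-3.14, 0.002, 0.089]
contact_force: [0.5, -0.2, 0.2]
opening: 0.701
grasp_force: 0.0
[546.89054801 108.09225846 237.42743979] [-3.14016892e+00  2.99668077e-03  8.88930891e-02]
```

View pics/k7.png

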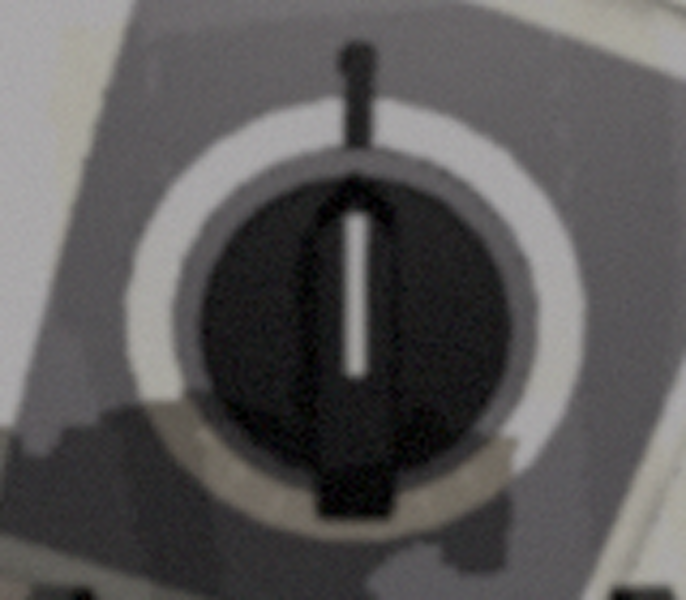

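The nose line (column 355) points straight at the tab (column 357, collar centre 356), so they are aligned within about half a degree. I'll check numerically that the bottle, jar, flask and rack did not move, then hand in.

```bash
python3 - <<'E'
from h import *
im=grab('scene')['image'][:,:,::-1].astype(int)
a=cv2.imread('pics/s5.png').astype(int);b=cv2.imread('pics/scene0.png').astype(int)
d=lambda x,y,w,h,o:np.abs(im-o)[y:y+h,x:x+w].mean().round(1)
print('bottle lower',d(365,90,40,45,a),'jar',d(250,230,28,28,b),'flask',d(335,235,45,60,b),'rack',d(370,180,80,75,b))
E
```

```text
bottle lower 7.5 jar 4.5 flask 5.4 rack 5.5
```

```bash
python3 -c "
from rig import sign_off
print(sign_off())"
```

```text
the job is handed in; nothing more can be done
None
```

The bottle is out of the bin and upright in the middle of the mixer plate, the knob's nose is lined up with the tab and released, the jar, flask and rack did not move in the before-and-after images, and the job was handed in at about 16 s.

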